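# Seat the gland-hole drill template on its dowel pins and lock it

### The job

A junction box sits in the drilling jig, ready for its cable-gland holes; the jig's cross slide is locked wherever the last job left it. Set the drill template on the two dowel pins, round hole over the tall pin and slot over the short one, and work it down without pressing hard on the thin plastic box until it lies fully home and flat on it, then swing the quarter-turn clamp over the end of the template as far as it goes. Leave the other things on the bench where they are.

Things in the scene. Friction and masses are not known exactly. Their poses are not given: they have to be found in the camera images.
- fixture: Bed of the drilling jig, fixed to the bench: 190 (x) x 200 mm, with a small handwheel on its +x side. Origin on the bench, z up. On it a cross slide (plate 116 x 290 mm, top at z = 26 mm) carries the box, pins and clamp. The slide is locked, anywhere from 18 mm towards -x to 18 mm towards +x of its middle; that is not reported and must be seen or felt.
- mid_slide (a point): Fixed mark on the bed frame (axes as the fixture's): where the centre of the box's top would be with the slide at its middle. Fixture x = 0, y = 0, z = 96 mm. On the slide: a grey plastic junction box (56 mm in x, 110 in y, open to +x), top wall at z = 96 mm, on which the template rests; steel posts 30 x 30 mm at y = -80 and +80 mm, tops at z = 94 mm, each with an upright pin.
- tall_nominal (a point): Where the centre of the top of the tall dowel pin would be with the slide at its middle (fixed mark on the bed): fixture x = 0, y = -80, z = 120 mm. The true pin is shifted from here along fixture x only, by the slide, up to 18 mm. Pin 12 mm diameter, 1.2 mm bevel, standing 24 mm above the box.
- short_nominal (a point): The same for the short dowel pin: fixture x = 0, y = +80, z = 108 mm; true pin shifted by the same amount along fixture x. Pin 8 mm diameter, 1.2 mm bevel, standing 12 mm above the box.
- clamp (a joint): Quarter-turn clamp on the slide: steel bar turning on an upright stem in line with the pins at fixture y = 132 mm (x shifted as the pins). 0 = open: toe towards fixture +x, handle towards -x. Grows clockwise seen from above to 1.571, its stop = locked: toe over the template's end, handle towards +y. Turns stiffly (0.06 N m), stays where left. If the template is not down the toe hits it.
- clamp_nominal (a point): Where the clamp's stem axis would be with the slide at its middle, at the toe's underside: fixture x = 0, y = 132, z = 105.5 mm, 1.5 mm above the seated template. Toe 16 mm wide, 10 mm thick, reaching 44 mm from the axis. Opposite the toe, 42 mm from the axis, an upright handle peg of 12 mm diameter, z = 115.5 to 147.5 mm: push it round, or pinch it.
- template: Drill template, loose: aluminium plate 60 (x) x 208 (y) x 8 mm, about 0.3 kg, flat on the bench at first. Origin: centre of its underside, z up. On its centre line a round hole (y = -80 mm), guide bushes of 20 mm (y = -46) and 26 mm (y = +46), 2.5 mm proud, and a slot (y = +80). A black bow handle on its middle.
- template_grip (a point): Middle of the grip bar of the template's handle, where it is grasped: bar 14 mm wide in x, 60 mm long in y, 14 mm high; this point is 34 mm above the template's underside, the bar's top 41 mm. Axes as the template's.
- round_hole (a point): Centre of the template's round 13.5 mm hole, at its underside; goes over the tall pin. With this hole alone on its pin the other end rides on top of the short pin, and the plate can be swung about the tall pin until the slot drops.
- slot (a point): Centre, at the template's underside, of its slot, 9.5 mm wide in x and 13.5 mm long in y; goes over the short pin.
- gland_a: Bystander: grey plastic cable gland standing on the bench beside the jig, 33 mm wide, 39 mm high. Origin under its centre.
- gland_b: Bystander: larger grey cable gland standing on the bench beside the template, 44 mm wide, 52 mm high. Origin under its centre.
- spare_box: Bystander: closed grey junction box 82 x 112 x 58 mm on the bench. Origin under its centre.
- terminal_strip: Bystander: white ten-way terminal strip 20 x 130 x 20 mm. Origin under its centre.
- ballast: Bystander: white lamp ballast 40 x 190 x 30 mm. Origin under its centre.
- screwdriver: Bystander: screwdriver 200 mm long lying on the bench.
- locknut: Bystander: square grey locknut 36 x 36 x 7 mm on the bench.

How it is judged:
By the outcome, as a careful person would: the job done as asked, in the order asked, and still so for the second after the job is handed in, with the robot touching nothing.
It also fails if it takes over 67 s, if anything falls off the work surface, if the arm or the gripper's body presses on something with over 40 N, if the wrist force passes 120 N, or if a joint passes its speed limit or range.

### The arm

A 6-joint arm with a two-finger parallel gripper is mounted at the origin on the work surface. World frame = base frame: x ahead of the robot, y to its left, z up, the work surface at z = 0. Lengths are in m, angles in rad, forces in N, time in s.
With the tool pointing down it reaches from about 0.275 to 0.875 m from the base axis. Payload 12.5 kg.
Tool frame: the origin (TCP) lies at the very end of the fingers, on their centre line; the grasp point (between the pads) lies 19 mm behind it; z points along the fingers, y is the line along which they close (so a half turn about z gives the same grasp; the last joint's range is limited). The gripper opens to 85 mm and grips with 20 to 120 N. Pads are 22 mm wide; open, the fingers measure 114 mm over their backs; the gripper's body (76 mm by 85 mm) begins 54 mm behind the grasp point. The pads swing forward as they close: fully open they stand 13 mm farther back than shut.
Start: joints at [1.12, 0.351, 1.652, -0, 1.139, -0.085], TCP at [0.197, 0.514, 0.231] pointing down, gripper open.
Joint ranges: [-2.75, 2.75], [-0.79, 2.1], [0.01, 2.65], [-1.57, 4.71], [0.07, 3.14], [-2.87, 2.87]. Speed limits (rad/s): [2.22, 2.22, 2.79, 3.14, 3.14, 3.14].

### API

Orientations are given as a 3x3 rotation matrix whose columns are the frame's x, y, z axes.
In Python, from bench import manip gives the robot as it stands. Calls block until the motion is done:
- manip.move_ptp(position, orientation): joint-space move of the TCP to a pose.
- manip.move_l(position, attitude=None, max_speed=0.15): straight line of the TCP; attitude=None keeps the orientation; max_speed is the mean speed in m/s.
- manip.move_j(angles): joint-space move.
- manip.set_gripper(opening, effort=None): opening from 0.0 (shut) to 1.0 (fully open); effort is the grip in N (None keeps the last); returns when the fingers have stopped.
- manip.dwell(seconds).
- manip.inverse_kinematics(position, orientation): joint angles nearest the present ones, or None.
- manip.grab_frame(name): name is "scene" or "side" or "wrist"; returns (picture, depth): 400x640x3 uint8, red, green, blue; 400x640 float32, m along the optical axis (not along the pixel's ray), 0 where there is no reading.
- manip.get_calibration(name): a dict with "camera_matrix" (3x3 intrinsics, pixels), "R" (3x3) and "t" (3): a world point X has camera coordinates R X + t. Camera axes: x right, y down, z forward; pixel columns grow to the right and rows downward; lengths in m; the calibration is good to about 2 mm. A picture is of the moment at which its call begins: read the wrist's pose just before it. get_calibration takes no time and is no camera call; for the wrist camera it gives the pose at the moment of the call.
A pose or a line that the arm cannot do raises manip.Unreachable and nothing moves.
- manip.sign_off(): hands the job in; it is judged then, once.
Trained networks look in the newest picture that a camera, given by its name, has taken for a name from the list of things; names that differ only in an ending like _2 or _b are one class to them, and where a whole thing is asked for, a point or a joint stands for the part that bears it (a point fixed in the world has none). Each returns a list of dicts, best first, with "confidence" (0 to 1); they miss things now and then, are a little off and sometimes report something else, mostly with a low value. They report only what shows in the picture. A call takes as long as a camera call.
- manip.look_for(camera, name): "at" ([x, y, z] in m, in world coordinates, good to about 4 mm: the middle of the surface that is visible of it).
Readings, each from a call of its own:
- manip.current_time(): time.
- manip.current_qpos(): joint angles.
- manip.current_joint_vel(): joint speeds.
- manip.current_joint_torque(): joint torques, N m.
- manip.current_ee_pos(): TCP position.
- manip.current_tcp_rot(): TCP orientation.
- manip.current_force(): force on the tool from outside, world axes, zero at the start.
- manip.current_ft_torque(): the same for the moment, N m.
- manip.current_grip_width(): opening from 0.0 (shut) to 1.0 (fully open).
- manip.current_grip_force(): force on a finger pad.
Only numpy, scipy, OpenCV 4.12 (cv2) and the standard library are available. Lean on these libraries where they do the work, as an engineer would, in place of code of your own. Each camera call takes 0.05 s, during which the arm holds its last target. There are 200 camera calls.

## Working session

There is one attempt and no reset: what is moved stays moved. The work goes in short steps, each a Python script; the robot and the scene stay as the last script left them, time stands still between calls to the robot, and variables do not carry over. Pictures are saved under pics/ and viewed, at most 10 in all, crops included, and the job is handed in when it is done.

```bash
mkdir -p pics; ls; python3 - <<'E'
from bench import manip
import cv2, numpy as np
print(manip.current_time())
for c in ("scene","side"):
    im,d=manip.grab_frame(c); cv2.imwrite(f"pics/{c}0.png",im[:,:,::-1]); np.savez(f"{c}0.npz",d=d,im=im,**manip.get_calibration(c))
    for n in ("fixture","template","round_hole","slot","template_grip","clamp"):
        r=manip.look_for(c,n); print(c,n,[(np.round(x["at"],3).tolist(),round(x["confidence"],2)) for x in r[:2]])
E
```

```text
pics
0.0
scene fixture [([0.539, 0.222, 0.028], 0.69)]
scene template [([0.747, -0.282, 0.019], 0.7), ([0.546, -0.253, 0.008], 0.65)]
scene round_hole [([0.548, -0.251, 0.005], 0.6)]
scene slot [([0.545, -0.252, 0.006], 0.98)]
scene template_grip [([0.548, -0.252, 0.005], 0.86)]
scene clamp [([0.505, 0.318, 0.114], 0.79)]
side fixture [([0.492, 0.179, 0.031], 0.63)]
side template [([0.539, -0.276, 0.01], 0.56)]
side round_hole [([0.537, -0.274, 0.009], 0.65)]
side slot [([0.535, -0.274, 0.007], 0.81), ([0.724, -0.002, 0.051], 0.52)]
side template_grip [([0.541, -0.275, 0.008], 0.71)]
side clamp [([0.542, -0.276, 0.01], 0.53), ([0.485, 0.316, 0.114], 0.47)]
```

View pics/scene0.png

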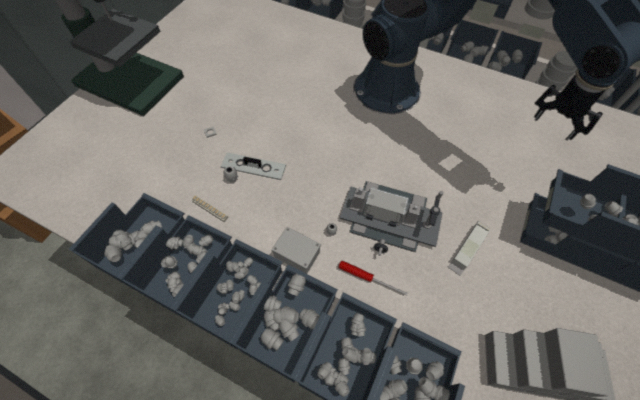

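View pics/side0.png

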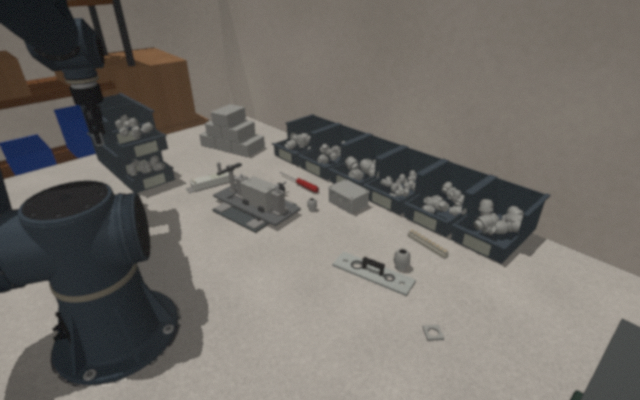

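The scene view shows the jig at about (393,212), with its clamp peg at (437,200). The template is at (253,165) with gland_b beside it at (230,174). Next I'll take closer wrist views of both.

```bash
cat > h.py <<'E'
from bench import manip
import cv2, numpy as np
def down(yaw):
    c,s=np.cos(yaw),np.sin(yaw)
    return np.array([[c,s,0],[s,-c,0],[0,0,-1.]])
def snap(c,name):
    K=manip.get_calibration(c); im,d=manip.grab_frame(c)
    cv2.imwrite(f"pics/{name}.png",im[:,:,::-1]); np.savez(name+".npz",d=d,im=im,**K)
def load(n): return np.load(n+".npz")
def cloud(n):
    z=load(n);d=z["d"];v,u=np.mgrid[:d.shape[0],:d.shape[1]]
    p=np.stack([u*d,v*d,d],-1)@np.linalg.inv(z["camera_matrix"]).T
    P=(p-z["t"])@z["R"]; P[d==0]=np.nan
    return P
def onplane(n,u,v,h):
    z=load(n); r=np.linalg.inv(z["camera_matrix"])@[u,v,1]; r=z["R"].T@r; c=-z["R"].T@z["t"]
    return c+r*(h-c[2])/r[2]
E
python3 - <<'E'
from h import *
R=manip.current_tcp_rot(); K=manip.get_calibration("wrist"); c=-K["R"].T@K["t"]
print(np.round(R,3).tolist(), np.round(R.T@(c-manip.current_ee_pos()),3), np.round(K["R"]@R,3).tolist(), K["camera_matrix"][0,0])
y=np.arctan2(R[1,0],R[0,0]); print("yaw",y)
off=c-manip.current_ee_pos()
manip.move_ptp(np.array([0.52,0.205,0.38])-[off[0],off[1],0],R); manip.dwell(.2); snap("wrist","wfix")
manip.move_ptp(np.array([0.545,-0.265,0.30])-[off[0],off[1],0],R); manip.dwell(.2); snap("wrist","wtem")
print(manip.current_time(), manip.current_qpos())
E
```

```text
[[-0.934, 0.358, -0.0], [0.358, 0.934, -0.0], [0.0, -0.0, -1.0]] [ 0.085  0.002 -0.142] [[0.0, 1.0, -0.0], [-0.945, -0.0, -0.328], [-0.328, 0.0, 0.945]] 287.55470459103077
yaw 2.775819612438623
4.9167 [-5.11563515e-01  5.67953211e-01  1.14994178e+00 -1.12350959e-05
  1.42347749e+00 -1.71741001e+00]
```

View pics/wfix.png

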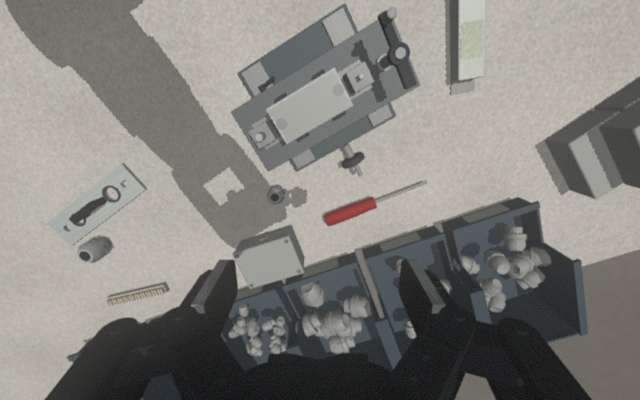

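View pics/wtem.png

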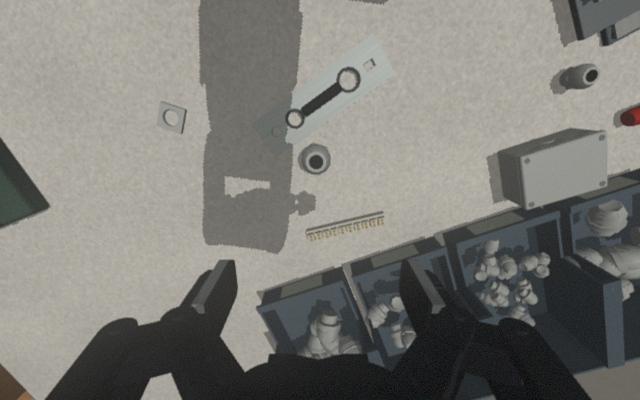

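wfix shows the tall pin near (262,137), the short pin near (355,78), the clamp stem at (400,54), its peg at (390,12) and the handwheel at (350,160), so fixture +x points away from the robot. wtem shows the round hole at (277,132), the small bush at (294,118), the big bush at (348,79), the slot at (369,64) and gland_b at (315,158).

```bash
python3 - <<'E'
from h import *
# template
p=[onplane("wtem",u,v,h) for u,v,h in [(277,132,.008),(294,118,.0105),(348,79,.0105),(369.5,64,.008)]]
for q in p: print(np.round(q,4))
d=p[3]-p[0]; print("len",np.hypot(*d[:2]),"yaw+90",np.degrees(np.arctan2(d[1],d[0])),"mid",(p[0]+p[3])/2)
P=cloud("wtem"); m=(P[...,2]>.03)&(P[...,2]<.05)&(np.abs(P[...,0]-p[0][0]/2-p[3][0]/2)<.1)&(np.abs(P[...,1]-p[0][1]/2-p[3][1]/2)<.06)
vs,us=np.nonzero(m); print("bar/gland px",len(vs)); 
n,l,st,ce=cv2.connectedComponentsWithStats(m.astype(np.uint8))
for i in range(1,n):
    if st[i,4]>20:
        q=P[l==i]; c,s_,a=cv2.minAreaRect(q[:,:2].astype(np.float32)*1000); print(st[i,4],ce[i],np.median(q,0),c,s_,a)
# fixture
P=cloud("wfix")
for nm,u,v,h in [("tall",262,137,.12),("short",355,78,.108),("stem",400,54,.115),("peg",390,12,.1475),("toe",412,85,.1155)]:
    w=P[v-6:v+7,u-6:u+7].reshape(-1,3); w=w[~np.isnan(w[:,0])]; print(nm,onplane("wfix",u,v,h),"top",w[w[:,2].argmax()])
m=(P[...,2]>.088)&(P[...,2]<.102)&(np.abs(P[...,0]-.52)<.15)&(np.abs(P[...,1]-.2)<.15)
n,l,st,ce=cv2.connectedComponentsWithStats(m.astype(np.uint8))
for i in range(1,n):
    if st[i,4]>20:
        q=P[l==i]; c,s_,a=cv2.minAreaRect(q[:,:2].astype(np.float32)*1000); print(st[i,4],ce[i],np.median(q,0),c,s_,a)
a=cv2.resize(load("wfix")["im"][0:190,220:430],None,fx=3,fy=3,interpolation=cv2.INTER_CUBIC)
cv2.imwrite("pics/crop1.png",a[:,:,::-1])
E
```

```text
[ 0.563  -0.3354  0.008 ]
[ 0.5536 -0.3041  0.0105]
[ 0.5322 -0.2144  0.0105]
[ 0.5247 -0.1804  0.008 ]
len 0.15963027752355394 yaw+90 103.88203650599807 mid [ 0.54387189 -0.25790329  0.008     ]
bar/gland px 832
501 [321.04191617  98.43712575] [ 0.54282424 -0.25852105  0.04031988] (542.8966064453125, -259.0536193847656) (13.916805267333984, 59.892173767089844) 13.232237815856934
326 [315.58588957 156.61656442] [ 0.60824348 -0.29090637  0.04477574] (615.0985717773438, -294.80078125) (39.546104431152344, 39.487911224365234) 66.13385009765625
tall [0.53478486 0.1178308  0.12      ] top [0.52961533 0.11594131 0.12120491]
short [0.50922141 0.26248044 0.108     ] top [0.51093908 0.27001512 0.10980425]
stem [0.50313676 0.32392509 0.115     ] top [0.50614692 0.32160822 0.12490165]
peg [0.45948301 0.31538853 0.1475    ] top [0.46243413 0.31640264 0.14933545]
toe [0.5441382  0.32865934 0.1155    ] top [0.54122184 0.32757013 0.11712201]
491 [359.12830957  76.26272912] [0.50879965 0.26994516 0.09365753] (508.9991760253906, 270.7918701171875) (29.953683853149414, 30.232852935791016) 8.303845405578613
3260 [309.51042945 105.3607362 ] [0.51968985 0.19340537 0.09567781] (520.799072265625, 191.62486267089844) (55.999290466308594, 110.2428207397461) 8.353324890136719
360 [262.30277778 133.94722222] [0.53118951 0.11607976 0.09353431] (532.4066162109375, 112.9244613647461) (29.87090301513672, 29.868282318115234) 8.556431770324707
```

View pics/crop1.png

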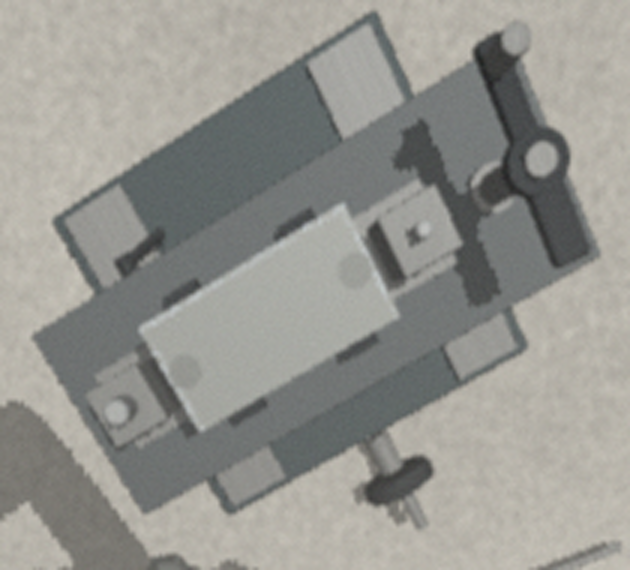

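The crop shows the tall pin at crop (116,410), the short pin at (424,229), the clamp open with its peg at (514,40), and the box and posts with clean depth outlines. Fixture yaw is about 8.4° and template yaw about 13.5°. I'll look at both from the same tool-relative pose so the calibration bias cancels.

```bash
cat >> h.py <<'E'
def rects(n,zlo,zhi,c,r=.16,minpx=40):
    P=cloud(n); m=(P[...,2]>zlo)&(P[...,2]<zhi)&(np.hypot(P[...,0]-c[0],P[...,1]-c[1])<r)
    k,l,st,ce=cv2.connectedComponentsWithStats(m.astype(np.uint8))
    for i in range(1,k):
        if st[i,4]>minpx:
            q=P[l==i]; cc,s,a=cv2.minAreaRect(q[:,:2].astype(np.float32)*1000)
            print(n,st[i,4],np.round(ce[i]),"med z",np.round(np.median(q[:,2]),4),"c",np.round(cc,1),"size",np.round(s,1),"a",round(a,2))
E
python3 - <<'E'
from h import *
t0=manip.current_time()
for yaw in (103.5,-76.5):
    print(yaw, manip.inverse_kinematics([.543,-.258,.16],down(np.radians(yaw))), manip.inverse_kinematics([.521,.192,.26],down(np.radians(yaw-5))))
yg=np.radians(103.4)
manip.move_ptp([.521,.192,.258],down(np.radians(98.43))); manip.dwell(.2); snap("wrist","f2")
print("t",manip.current_time())
manip.move_ptp([.543,-.259,.16],down(yg)); manip.dwell(.2); snap("wrist","t2")
rects("f2",.088,.102,(.521,.192)); rects("f2",.104,.13,(.521,.192),.1,10)
rects("f2",.14,.16,(.46,.316),.06,10); 
rects("t2",.003,.0095,(.543,-.259),.12); rects("t2",.03,.05,(.543,-.259),.06)
print("t",manip.current_time(),manip.current_force())
f=load("f2")["im"];t=load("t2")["im"]
a=np.hstack([cv2.resize(i[30:330,240:400],None,fx=2,fy=2,interpolation=cv2.INTER_CUBIC) for i in (f,t)])
cv2.imwrite("pics/comp.png",a[:,:,::-1])
E
```

```text
103.5 [-5.20986712e-01  5.20440876e-01  1.58075519e+00 -4.44089210e-16
  1.04039659e+00 -7.56606161e-01] [ 2.69235403e-01  3.32259899e-01  1.60393493e+00 -4.44089210e-16
  1.20539782e+00  1.20882416e-01]
-76.5 [-5.20986712e-01  5.20440876e-01  1.58075519e+00 -4.44089210e-16
  1.04039659e+00  2.38498649e+00] None
t 6.9917
f2 848 [317. 108.] med z 0.0937 c [509.2 271.5] size [29.8 29.2] a 8.57
f2 4942 [317. 181.] med z 0.0957 c [521.1 192.3] size [ 56.1 110.1] a 8.45
f2 485 [317. 246.] med z 0.0936 c [532.8 113.8] size [29.1 30. ] a 8.39
f2 53 [317. 109.] med z 0.1074 c [509.5 271.4] size [6.7 7.4] a 55.15
f2 143 [317. 257.] med z 0.1185 c [532.9 113.4] size [11.7 11.2] a 77.85
f2 219 [263.  39.] med z 0.1471 c [460.4 317.5] size [10.9 11.7] a 54.61
t2 8459 [317. 174.] med z 0.0077 c [ 543.5 -259.3] size [ 60.1 207.9] a 13.5
t2 837 [316. 195.] med z 0.0404 c [ 542.9 -258. ] size [13.2 59.1] a 13.76
t 8.9333 [-0.50553181  0.89683498 -0.27731508]
```

View pics/comp.png

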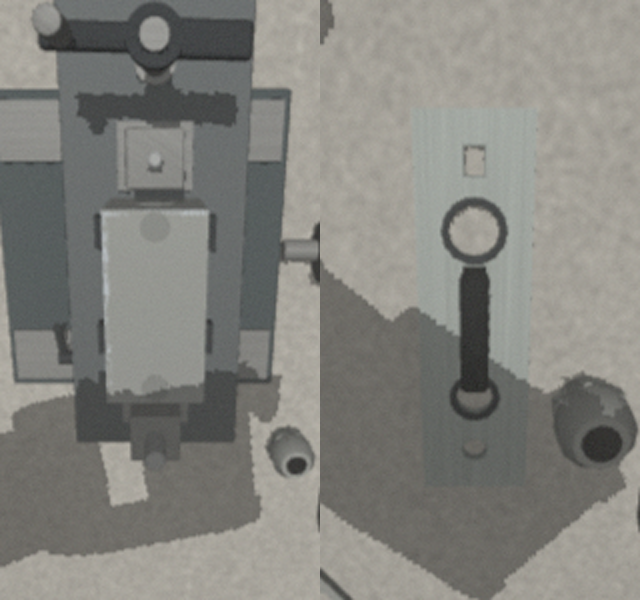

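The composite's left half shows both pins on the fixture's centre line, at (155,160) and (155,460). The right half shows the template's slot at (475,160) and round hole at (475,448). The outline sizes agree to about 0.1–1 mm, so I'll grasp, lift and measure the plate in the hand.

```bash
python3 - <<'E'
from h import *
R=down(np.radians(103.5))
manip.set_gripper(0.55)
manip.move_l([.5435,-.2593,.06],R,.25)
manip.move_l([.5435,-.2593,.0165],R,.12)
manip.set_gripper(0,50)
print("grip",manip.current_grip_width(),manip.current_grip_force(),manip.current_force())
manip.move_l([.5435,-.2593,.16],R,.2); manip.dwell(.2)
snap("wrist","g1"); p=manip.current_ee_pos(); Rt=manip.current_tcp_rot()
print("t",manip.current_time(),p,manip.current_force(),manip.current_ft_torque())
P=cloud("g1"); T=(P-p)@Rt  # tool coords
np.save("g1T.npy",T)
m=(np.abs(T[...,1])<.05)&(T[...,2]<.03)&(T[...,2]>-.01)&(T[...,0]>.02)&(T[...,0]<.15)
q=T[m]; print(len(q), "zmed",np.median(q[:,2]))
A=np.c_[q[:,:2],np.ones(len(q))]; print("plane",np.linalg.lstsq(A,q[:,2],rcond=None)[0])
cc,s,a=cv2.minAreaRect(q[:,:2].astype(np.float32)*1000); print(cc,s,a,"far end x",np.percentile(q[:,0],99.8))
xs=np.arange(.025,.1,.01); 
for x in xs:
    w=q[np.abs(q[:,0]-x)<.002]; print(round(x,3),np.round([w[:,1].min()*1e3,w[:,1].max()*1e3],1))
im=load("g1")["im"]; cv2.imwrite("pics/g1b.png",im[:,:,::-1])
E
```

```text
grip 0.14993979814834044 50.2820348739624 [-1.77500259  1.11683603  7.01551328]
t 11.975 [ 0.54316225 -0.25912007  0.15900295] [ 0.52821756  0.26146881 -2.78857554] [-0.11358426  0.06313481  0.02467069]
16510 zmed 0.009802635823549401
plane [0.01132066 0.0014436  0.00884328]
(62.37640380859375, 0.9197349548339844) (84.7945785522461, 60.409549713134766) 0.06087695062160492 far end x 0.10459520991684777
0.025 [-29.1  31. ]
0.035 [-29.1  31. ]
0.045 [-29.2  31. ]
0.055 [-29.   30.9]
0.065 [-29.   30.8]
0.075 [-28.9  31. ]
0.085 [-29.1  31.1]
0.095 [-29.   30.8]
```

View pics/g1b.png

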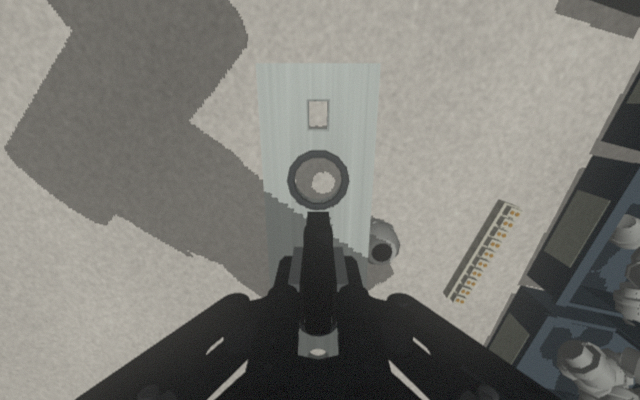

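The picture shows the plate squarely in the hand, slot at (318,115) and big bush at (318,180). The apparent offset in the tool frame is (0.6, 0.9) mm with no yaw error. Next I'll carry it over and make a guarded descent.

```bash
cat >> h.py <<'E'
RP=down(np.radians(98.45)); ex=np.array([.9892,.1469]); ey=np.array([-.1469,.9892])
def F(n=2):
    return np.mean([manip.current_force() for _ in range(n)],0)
def fx(v): return np.array([v[0]*ex[0]+v[1]*ex[1], v[0]*ey[0]+v[1]*ey[1]])
E
python3 - <<'E'
from h import *
g=np.array([.5203,.1917])
manip.move_l([.530,-.02,.175],RP,.35)
manip.move_l([*g,.165],RP,.25); manip.dwell(.3)
p=manip.current_ee_pos(); print("err",(p-[*g,.165])*1e3, np.round(manip.current_tcp_rot()-RP,4).tolist())
c=g-(p[:2]-g); dz=.165-p[2]
manip.move_l([*c,.142+dz],RP,.1); manip.dwell(.2)
b=F(); print("base",b,manip.current_ft_torque(),(manip.current_ee_pos()-[*g,.142])*1e3)
for z in np.arange(.140,.1249,-.001):
    t0=manip.current_time()
    manip.move_l([*c,z+dz],RP,.03)
    f=manip.current_force()-b; q=manip.current_ee_pos()
    print(round(z,4),np.round(q*1e3-[*(g*1e3),0],2),"f",np.round(fx(f),1),round(f[2],1),round(manip.current_time()-t0,2))
    if f[2]>6: break
    c=c+np.clip(f[:2]*1e-4,-.0004,.0004)
print("t",manip.current_time(),manip.current_ft_torque(),c,dz)
E
```

```text
err [ 0.17333208 -0.64323079  0.08860306] [[0.0009, 0.0001, 0.0001], [0.0001, -0.0009, -0.0], [-0.0, 0.0001, 0.0]]
base [ 0.07620025  0.16969087 -3.17093805] [-0.00859392 -0.05866562  0.00924102] [0.12867695 0.73010401 0.49255993]
0.14 [ -0.22   0.62 139.9 ] f [ 1.2 -0.7] 0.0 0.25
0.139 [-7.0000e-02  5.6000e-01  1.3885e+02] f [0.1 0. ] -0.7 0.25
0.138 [-8.0000e-02  5.7000e-01  1.3786e+02] f [ 0.7 -0.4] 0.5 0.25
0.137 [-2.0000e-02  5.4000e-01  1.3683e+02] f [-1. -0.] -0.1 0.25
0.136 [-2.0000e-02  4.3000e-01  1.3589e+02] f [ 0.3 -1.8] -1.0 0.25
0.135 [4.0000e-02 3.2000e-01 1.3488e+02] f [ 0.9 -1.8] -0.9 0.25
0.134 [9.0000e-02 1.9000e-01 1.3382e+02] f [ 1.  -2.3] 0.3 0.25
0.133 [1.2000e-01 2.0000e-02 1.3279e+02] f [ 1.2 -0.8] -0.3 0.25
0.132 [ 3.1000e-01 -5.0000e-02  1.3184e+02] f [-0.6 -0.4] 0.3 0.25
0.131 [ 2.8000e-01 -1.1000e-01  1.3086e+02] f [-0.2  0.2] 0.3 0.25
0.13 [ 2.4000e-01 -7.0000e-02  1.2984e+02] f [-0.1  0.2] 0.1 0.25
0.129 [ 2.5000e-01 -6.0000e-02  1.2884e+02] f [ 0.6 -1. ] 0.8 0.25
0.128 [  0.32  -0.18 127.83] f [-0.1  0.3] -0.1 0.25
0.127 [ 2.9000e-01 -1.2000e-01  1.2684e+02] f [-0.4 -0.2] -0.1 0.25
0.126 [  0.27  -0.15 125.84] f [-0.2 -0.3] 0.1 0.25
0.125 [  0.24  -0.2  124.84] f [-0.6 -0.1] -0.1 0.25
t 18.6917 [ 0.04196103 -0.02958153 -0.04274994] [0.5205298 0.1914973] -8.860306361724302e-05
```

The round hole is on the tall pin and the plate is just reaching the short pin's height. I'll carry on down gently.

```bash
python3 - <<'E'
from h import *
c=np.array([.5205298,.1914973]); b=np.array([.08,.17,-3.17])
z=.125
while z>.1095:
    z-=.001 if z>.1145 else .0005
    manip.move_l([*c,z],RP,.03)
    f=manip.current_force()-b; q=manip.current_ee_pos(); m=manip.current_ft_torque()
    print(round(z,4),np.round((q[:2]-c)*1e3,2),round(q[2]*1e3,2),"f",np.round(fx(f),1),round(f[2],1),"m",np.round(m,2))
    if f[2]>4.5: break
    c=c+np.clip(f[:2]*1e-4,-.0004,.0004)
print("t",manip.current_time(),c,z)
E
```

```text
0.124 [-0. -0.] 123.94 f [-1.1 -0.2] -0.3 m [ 0.01  0.02 -0.02]
0.123 [-0.07 -0.  ] 122.93 f [-0.4 -0.4] -0.4 m [ 0.04  0.   -0.  ]
0.122 [-0.04  0.  ] 121.93 f [-0.7  0.4] 0.1 m [ 0.04 -0.01  0.04]
0.121 [-0.05 -0.  ] 120.94 f [0.1 0.3] -0.2 m [ 0.08 -0.02 -0.04]
0.12 [-0.03 -0.02] 119.94 f [-0.2 -0.4] -0.1 m [-0.02  0.02 -0.04]
0.119 [-0.04 -0.01] 118.95 f [-0.3 -0.8] 0.2 m [-0.02  0.03 -0.  ]
0.118 [-0.03 -0.02] 117.94 f [ 0.3 -0.4] 0.0 m [-0.05  0.    0.01]
0.117 [-0.04 -0.02] 116.93 f [-0.6  0.6] 0.6 m [-0.06 -0.    0.01]
0.116 [-0.03  0.01] 115.94 f [ 0.4 -0.3] 0.6 m [ 0.07  0.01 -0.04]
0.115 [-0.05 -0.01] 114.93 f [-0.4  0.4] 1.0 m [0.01 0.01 0.03]
0.114 [-0.05  0.02] 113.93 f [-0.6  0.5] 0.1 m [0.   0.01 0.  ]
0.1135 [ 0.02 -0.02] 113.5 f [ 0.2 -0.2] 0.1 m [ 0.01 -0.04  0.04]
0.113 [0.05 0.04] 113.48 f [-3.8 -1. ] 9.0 m [-0.18  0.47  0.04]
t 21.9417 [0.5201977  0.19138316] 0.11299999999999999
```

Contact comes at the expected seated height with 9 N. I'll ease off slightly, release, retreat and check.

```bash
python3 - <<'E'
from h import *
c=np.array([.5202,.1914])
manip.move_l([*c,.1135],RP,.03); manip.dwell(.1); print(manip.current_force())
manip.set_gripper(0.45); manip.dwell(.2)
manip.move_l([*c,.16],RP,.15); manip.move_l([*c,.258],RP,.3); manip.dwell(.2); snap("wrist","s1")
print("t",manip.current_time())
P=cloud("s1"); q=P[(P[...,2]>.09)&(P[...,2]<.12)]; 
w=q-[.5211,.1924,0]; X=w[:,:2]@ex; Y=w[:,:2]@ey
m=(abs(X)<.027)&(abs(X)>.012)&(abs(Y)<.1); A=np.c_[X[m],Y[m],np.ones(m.sum())]
k=np.linalg.lstsq(A,w[m,2],rcond=None)[0]; print("plane",k,"resid",np.std(w[m,2]-A@k))
rects("s1",.1,.1055,(.521,.192),.13); rects("s1",.125,.142,(.521,.192),.05); rects("s1",.1065,.125,(.521,.192),.1,10); rects("s1",.14,.16,(.46,.316),.06,10)
im=load("s1")["im"]; cv2.imwrite("pics/s1c.png",cv2.resize(im[30:330,200:440],None,fx=2,fy=2)[:,:,::-1])
E
```

```text
[-1.04216316 -0.90662568  0.30540789]
t 24.0417
plane [-0.00158432  0.00095614  0.10374281] resid 0.0009294602779259014
s1 8463 [319. 172.] med z 0.1037 c [520.7 192.2] size [ 60.1 208. ] a 8.43
s1 840 [319. 194.] med z 0.1364 c [521. 193.] size [13.3 59.6] a 8.23
s1 47 [319. 109.] med z 0.1074 c [509.5 271. ] size [5.8 7.4] a 8.32
s1 24 [318. 162.] med z 0.1119 c [516.6 220.3] size [11.2  0.5] a 9.79
s1 131 [319. 258.] med z 0.1187 c [533.1 114. ] size [11.4 11.5] a 10.02
s1 227 [266.  39.] med z 0.1469 c [460.5 317.2] size [11.5 11.4] a 30.26
```

View pics/s1c.png

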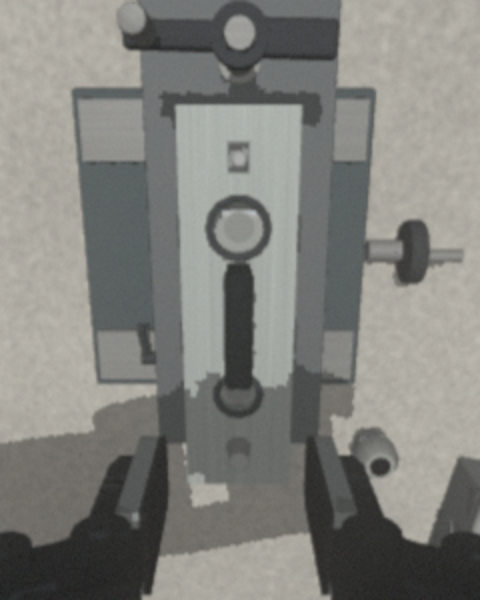

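The plate sits flat at z = 103.7 mm with a slope of 0.1–0.2%. The slot shows the short pin at (238,157) and the tall pin comes through at (238,455), so it is seated. Next I'll pinch the clamp peg and turn it round its arc, with the tool turning along.

```bash
python3 - <<'E'
from h import *
A=np.array([.5010,.3225]); r=.042; y0=8.45
def pose(th,z):  # th clamp angle deg
    a=np.radians(180+y0-th); return [*(A+r*np.array([np.cos(a),np.sin(a)])),z], down(np.radians(180+y0-th))
manip.move_ptp(*pose(0,.21)); 
p,R=pose(0,.125); manip.move_l(p,R,.15); manip.dwell(.1); b=manip.current_force(); print("base",b,manip.current_ee_pos()-p)
manip.set_gripper(0,25); print("grip",manip.current_grip_width(),manip.current_force()-b)
for th in list(range(10,90,10))+[87,90,92,94]:
    p,R=pose(th,.125); manip.move_l(p,R,.07)
    f=manip.current_force()-b; print(th,np.round(fx(f),1),round(f[2],1),"perr",np.round((manip.current_ee_pos()-p)*1e3,1))
    if np.linalg.norm(f)>18: break
manip.dwell(.2); print(manip.current_force()-b, "t",manip.current_time())
E
```

```text
base [-0.86688648  0.16774772 -0.648485  ] [0.00061514 0.00028593 0.00116089]
grip 0.12924736625370936 [-1.11745271 -1.17754519  5.47128723]
10 [ 2.6 -0.3] 6.3 perr [0.6 0.3 0.6]
20 [ 6.1 -1.7] 5.6 perr [1.  0.1 0.6]
30 [ 8.  -3.6] 4.2 perr [ 1.3 -0.1  0.6]
40 [ 8.5 -5.7] 5.6 perr [ 1.5 -0.4  0.6]
50 [ 9.  -8.1] 5.7 perr [ 1.7 -0.8  0.6]
60 [  8.9 -11.1] 5.6 perr [ 1.7 -1.1  0.6]
70 [  8.2 -11.9] 6.5 perr [ 1.6 -1.5  0.6]
80 [  2.9 -12.6] 10.0 perr [ 0.9 -1.7  0.5]
87 [  2.6 -12. ] 9.2 perr [ 0.7 -1.8  0.4]
90 [  1.1 -11.5] 9.9 perr [ 0.4 -1.8  0.4]
92 [ -6.8 -13.4] 14.2 perr [-0.8 -2.   0.4]
[ -4.30357916 -12.53030337  14.95894689] t 29.9833
```

The tangential force reversed at 92°, so the clamp is at its stop. I'll release and check.

```bash
python3 - <<'E'
from h import *
manip.set_gripper(0.45); p=manip.current_ee_pos(); manip.move_l([p[0],p[1],.2],None,.15)
manip.move_l([.5202,.1914,.258],RP,.25); manip.dwell(.2); snap("wrist","e1"); print("t",manip.current_time())
rects("e1",.1,.1055,(.521,.192),.13); rects("e1",.14,.16,(.49,.36),.1,10); rects("e1",.109,.1185,(.501,.3225),.08,10)
im=load("e1")["im"]; cv2.imwrite("pics/e1c.png",cv2.resize(im[0:300,200:440],None,fx=2,fy=2)[:,:,::-1])
E
```

```text
t 32.15
e1 8074 [318. 175.] med z 0.1037 c [520.7 192.5] size [ 60.2 208.1] a 8.39
e1 1473 [318.  54.] med z 0.1155 c [502.3 319.2] size [25.5 80.9] a 7.63
```

View pics/e1c.png

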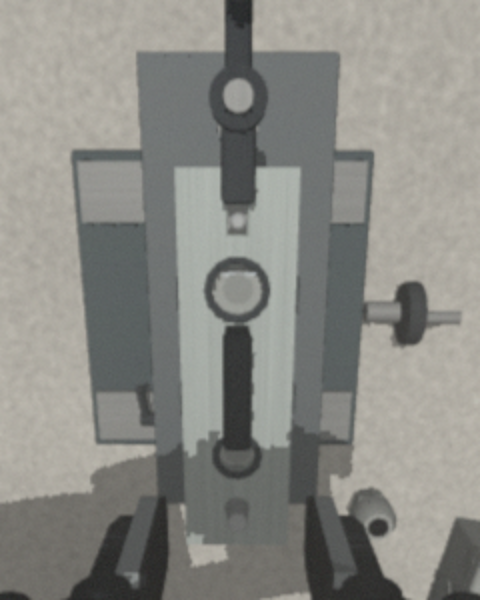

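The view shows the toe over the template's end at (238,185), in line with the pins, and the template still flat at 103.7 mm. Handing in.

```bash
python3 -c "
from bench import manip
print(manip.sign_off())"
```

```text
the job is handed in; nothing more can be done
None
```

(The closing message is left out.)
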